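# Take the caddy off the safety hook

### The job

Take the metal caddy by its blue grip and push it back along the stand's arm so that its own crossbar presses the sprung brass keeper open and comes out from under the red nose; find the slot between nose and rear hooks by feel, without forcing anything and without touching the stand with the gripper, and lift the caddy off there. Bring it away over the nose, stand it upright on the chopping board without letting it drop and let go; leave the tin, the tumbler and the pepper shaker where they are.

Things in the scene. Friction and masses are not known exactly. Their poses are not given: they have to be found in the camera images.
- stand: Fixed stand: dark base plate 170 x 130 mm, column (16 mm dia.) at x = 92 mm, 162 mm tall; arm at y = 0 from the column forward to x = -24 mm, z 143-157 mm, 14 mm wide. Origin: on the worktop straight below the bar's resting place; z up; x runs from the red nose along the arm to the column, away from the robot (turned up to 0.35 rad).
- saddle (a point): Bar's resting place (its centre), 165 mm above the worktop; axes as the stand. Flat saddle below (z = 160 mm), low front wall before it (to z = 167 mm). The bar comes out only upward through the slot behind the nose: there it must rise at least 18 mm from rest, then go off along the stand's -x, over the nose, 75 mm or more.
- nose (a point): Tip of the red nose (two prongs over the bar, z 172.5-177.5 mm) at its middle setting. Nose and rear hooks are one plate set within +-6 mm along the stand's x, unmeasured: the slot opens after 8 to 20 mm of press (+x); 3.5 mm on, the bar is under the rear hooks (same height), 5 mm further at a rigid stop. Under nose or hooks it catches after 2.5 mm of lift. Keep caddy-stand force under 22 N.
- keeper (a joint): Brass sprung flap, 12 mm wide, hinged below and behind the bar (x = 7, z = 137 mm of the stand; top at z = 182 mm). 0 = shut; it swings towards the stand's +x (rad, about 0.28 at 8 mm of press, 0.8 at 28 mm). It pushes back on the bar with about 2 N at first, about 5 N at 23 mm (friction adds a few N), and springs shut by itself.
- caddy: Loose pale metal pot, 0.2-0.4 kg, 72 mm dia. (foot 66), 62 mm high, two straps at y = +-38 mm up to crossbar and blue grip; 214 mm overall. Origin: centre of underside; z up; y along the bar; x as the stand's at the start. Its rim hangs 56 mm below the stand's arm: do not lift more than 45 mm before it is clear of the arm.
- bar (a point): Middle of the dark crossbar (10 x 10 mm square, along the caddy's y, 72 mm free between the straps), 140 mm above the caddy's underside.
- grip (a point): Centre of the blue grip block, 22 (x) by 78 (y) by 28 mm high, 200 mm above the caddy's underside, 60 mm above the bar. Flat sides face the caddy's +x and -x: take it from above, fingers closing along x. Fingertips should not reach more than 30 mm below this point: nose and keeper lie there.
- board: Fixed wooden chopping board, 240 mm (x) by 340 mm (y), 22 mm thick. Origin: centre of its underside. The tin stands towards its far left corner; stand the caddy with its whole foot on the board, clear of the tin.
- tin: Food tin with fruit label, 75 mm diameter, 58 mm high, standing on the board; origin: centre of the underside. Bystander.
- tumbler: Clear drinking glass, 76 mm diameter, 86 mm high, on the worktop to the right of the stand; origin: centre of the underside. Bystander.
- pepper: Small glass shaker with grey cap, 44 mm diameter, 90 mm high, on the worktop behind the gap between stand and board; origin: centre of the underside. Bystander.
Things that resemble listed ones, but are neither listed nor needed, are in the scene too. There is more than one size of the stand; the job needs the larger.

How it is judged:
By the outcome, as a careful person would: the job done as asked, in the order asked, and still so for the second after the job is handed in, with the robot touching nothing.
It also fails if it takes over 67 s, if anything falls off the work surface, if the arm or the gripper's body presses on something with over 40 N, if the wrist force passes 120 N, or if a joint passes its speed limit or range.

### The arm

A 7-joint arm with a two-finger parallel gripper is mounted at the origin on a cart in front of the work surface, level with it; the furniture and walls round the work are solid. World frame = base frame: x ahead of the robot, y to its left, z up, the work surface at z = 0. Lengths are in m, angles in rad, forces in N, time in s.
With the tool pointing down it reaches from about 0.4 to 0.9 m from the base axis. Payload 5.6 kg.
Tool frame: the origin (TCP) lies on the centre line of the jaws, within the pads' length; the fingertips stand 11 mm ahead of it and the grasp point (between the pads) lies 8 mm behind it (r.tcp_to_tips is the distance from the TCP to the fingertips, in m); z points along the fingers, y is the line along which they close (so a half turn about z gives the same grasp; the last joint's range is limited). The gripper opens to 92 mm and grips with 3 to 60 N. Pads are 20 mm wide; open, the fingers measure 128 mm over their backs; the gripper's body (75 mm by 189 mm) begins 69 mm behind the grasp point.
Start: joints at [1.178, 0.468, -0.012, 1.603, 0.006, 1.071, -0.056], TCP at [0.223, -0.611, 0.226] pointing down, gripper open.
Joint ranges: [-2.53, 2.53], [-0.31, 2.02], [-1.57, 1.55], [0.28, 2.44], [-1.29, 4.43], [0.15, 1.84], [-2.92, 2.92]. Speed limits (rad/s): [2.57, 2.57, 3.14, 3.14, 3.14, 3.14, 3.14].

### API

Orientations are given as a unit quaternion [x, y, z, w].
In Python, from cell import r gives the robot as it stands.
- The arm moves only by the tool play_rows, never from a script. Its argument "plan" is a list that holds one entry, the list of rows, each a list of 5 numbers: the closure, from 0 (fully open) to 1 (shut), then the shift along the world's x, y, z in cm, then the turn about the world's z in rad. In form: [[[fingers, tx, ty, tz, roll], ...]]. A call has exactly 8 rows; each row is the pose to reach, as a shift and turn from the pose commanded when the call began; what a row does not reach only later rows make up. A row lasts 1/12 s, in which the tool goes at most 41.7 mm and 7.16 degrees, less where a joint would pass 70% of its speed; a pose out of reach is approached as far as the arm can. A call with a gripper value outside its range is refused whole. The fingers move at their own pace and stop on an object; "squeeze" is the grip in N (left out, the last holds). Time passes only in rows, so rows that repeat a pose let the fingers close, or fill a call up. It gives the time, the measured TCP pose, the force, the opening and the grip force at its end, in the units of the state.
- r.state(): the state, without advancing time (a new reading comes with each control period).
- r.capture(name): name is "scene" or "top"; returns the picture (420x560x3 uint8, red, green, blue); there is no depth.
- r.calibration(name): a dict with "mtx" (3x3 intrinsics, pixels), "world_from_camera" (4x4, takes a point from camera to world coordinates). Camera axes: x right, y down, z forward; pixel columns grow to the right and rows downward; lengths in m; the calibration is good to about 2 mm. A picture is of the moment at which its call begins. calibration takes no time and is no camera call.
- r.job_done(): hands the job in; it is judged then, once.
Trained networks look in the newest picture that a camera, given by its name, has taken for a name from the list of things; names that differ only in an ending like _2 or _b are one class to them, and where a whole thing is asked for, a point or a joint stands for the part that bears it (a point fixed in the world has none). Each returns a list of dicts, best first, with "p" (0 to 1); they miss things now and then, are a little off and sometimes report something else, mostly with a low value. They report only what shows in the picture. A call takes as long as a camera call. They do not tell look-alikes from the thing itself.
- r.silhouettes(camera, thing): "region" (420x560 bool, what is visible of it) and "centre" ([column, row] in pixels, amid what is visible of it).
- r.pinpoint(camera, thing): "centre" ([column, row] in pixels: a listed point, or the origin of a listed thing).
The state is a dict: "t": time; "qpos": joint angles; "qvel": joint speeds; "joint_torque": joint torques, N m; "eef_pos": TCP position; "tool_rot": TCP orientation; "ft_force": force on the tool from outside, world axes, zero at the start; "ft_torque": the same for the moment, N m; "width": finger opening in m; "gripper_force": force on a finger pad.
Only numpy, scipy, OpenCV 4.12 (cv2) and the standard library are available. Lean on these libraries where they do the work, as an engineer would, in place of code of your own. Each camera call takes 0.05 s, during which the arm holds its last target. There are 200 camera calls.

## Working session

There is one attempt and no reset: what is moved stays moved. The work goes in short steps, Python scripts to look and compute and a tool call to move; the robot and the scene stay as the last step left them, time stands still between calls to the robot, and variables do not carry over. Pictures are saved under pics/ and viewed, at most 10 in all, crops included, and the job is handed in when it is done.

Besides the shell and the picture viewer there is one more tool, called after ">>>" by a JSON object that holds its "method" and its "body", one argument or row to a line. play_rows: Moves the arm, as the interface text tells. Its arguments: {"type":"object","properties":{"plan":{"type":"array","items":{"type":"array","items":{"type":"array","items":{"type":"number"}}}},"squeeze":{"type":"number"}},"required":["plan"]}

```bash
mkdir -p pics; ls
cat > h.py <<'E'
import numpy as np, cv2
from cell import r
def proj(cam,P):
    c=r.calibration(cam); M=np.linalg.inv(c["world_from_camera"]); p=M[:3,:3]@np.asarray(P,float)+M[:3,3]; q=c["mtx"]@p; return q[:2]/q[2]
def ray(cam,px):
    c=r.calibration(cam); W=np.array(c["world_from_camera"]); d=W[:3,:3]@np.linalg.inv(c["mtx"])@np.array([px[0],px[1],1.]); return W[:3,3],d
def atz(cam,px,z):
    o,d=ray(cam,px); return o+d*(z-o[2])/d[2]
def save(n,im): cv2.imwrite("pics/"+n,cv2.cvtColor(im,cv2.COLOR_RGB2BGR))
def tri(pa,pb,ca="scene",cb="top"):
    A=np.zeros((3,3));b=np.zeros(3);L=[]
    for c,p in((ca,pa),(cb,pb)):
        o,d=ray(c,p);d=d/np.linalg.norm(d);Q=np.eye(3)-np.outer(d,d);A+=Q;b+=Q@o;L.append((o,Q))
    x=np.linalg.solve(A,b);return x,[np.linalg.norm(Q@(x-o)) for o,Q in L]
E
python3 - <<'E'
from h import *
for c in("scene","top"):
    save(c+"0.png",r.capture(c)); print(c,np.round(r.calibration(c)["world_from_camera"],2).tolist())
Z=dict(stand=0,saddle=.165,nose=.175,caddy=.025,bar=.165,grip=.225,board=0,tin=.022,tumbler=0,pepper=0)
for t,z in Z.items():
    for c in("scene","top"):
        print(t,c,[(round(d["p"],2),np.round(d["centre"]).tolist(),np.round(atz(c,d["centre"],z),3)[:2].tolist()) for d in r.pinpoint(c,t)[:3]])
print(r.state())
E
```

```text
pics
scene [[-0.55, -0.48, 0.68, -0.34], [-0.83, 0.32, -0.45, 0.57], [-0.0, -0.82, -0.57, 0.98], [0.0, 0.0, 0.0, 1.0]]
top [[-0.05, -0.78, 0.63, -0.57], [-1.0, 0.04, -0.03, -0.05], [-0.0, -0.63, -0.78, 1.64], [0.0, 0.0, 0.0, 1.0]]
stand scene [(0.69, [414.0, 235.0], [0.412, -0.57]), (0.61, [327.0, 259.0], [0.491, -0.197])]
stand top [(0.88, [307.0, 256.0], [0.477, -0.192]), (0.75, [401.0, 269.0], [0.4, -0.559])]
saddle scene [(0.64, [422.0, 208.0], [0.373, -0.52]), (0.62, [328.0, 222.0], [0.495, -0.193])]
saddle top [(0.89, [405.0, 251.0], [0.377, -0.536]), (0.58, [317.0, 231.0], [0.484, -0.227])]
nose scene [(0.95, [333.0, 219.0], [0.489, -0.206]), (0.68, [418.0, 209.0], [0.371, -0.494])]
nose top [(0.91, [411.0, 249.0], [0.379, -0.556]), (0.86, [313.0, 226.0], [0.499, -0.21]), (0.24, [312.0, 228.0], [0.492, -0.206])]
caddy scene [(0.65, [329.0, 252.0], [0.496, -0.208])]
caddy top [(0.77, [308.0, 251.0], [0.489, -0.199]), (0.61, [316.0, 218.0], [0.65, -0.245]), (0.21, [310.0, 256.0], [0.464, -0.202])]
bar scene [(0.64, [328.0, 222.0], [0.492, -0.19])]
bar top [(0.49, [313.0, 229.0],
[... 621 characters left out ...]
,  0.46750709, -0.01162474,  1.60271761,  0.00602713,
        1.07140886, -0.05628862]), 'qvel': array([ 1.58313345e-03,  1.51824588e-04, -1.67802814e-05, -1.08768085e-03,
        5.20294062e-04,  2.16501472e-04, -6.83308669e-04]), 'joint_torque': array([-9.41580874e-04, -5.20427978e+01, -1.30590942e-02, -2.44060475e+01,
       -5.67572191e-02,  1.13487084e-02,  2.95979783e-05]), 'eef_pos': array([ 0.22274701, -0.61063504,  0.22558047]), 'tool_rot': array([ 9.84743002e-01,  1.74014999e-01, -2.61732407e-05,  2.95574844e-06]), 'ft_force': array([-0.09196776,  0.35963598,  0.45591347]), 'ft_torque': array([0.06409758, 0.03008657, 0.00779849]), 'gripper_force': 0.0, 'width': 0.09181821152316857}
```

View pics/scene0.png

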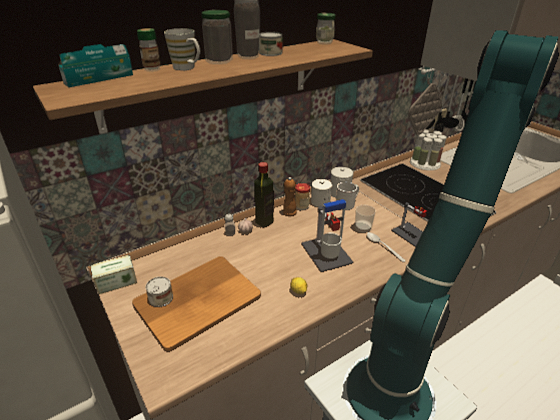

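View pics/top0.png

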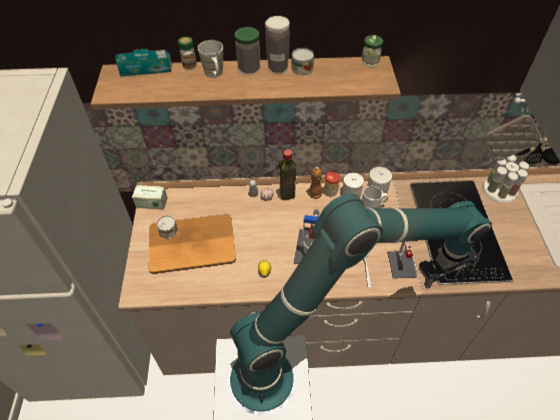

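Both views show the larger stand, with the caddy and its blue grip, near scene (333,207) and top (312,218). The small look-alike stand is at the right, at scene (415,225) and top (402,262). The arm half-hides the stand in the top view, so I'll raise it and swing it to the left.

>>> {"method": "play_rows", "body": {
  "plan": [
    [[0,0,0,4,0],[0,0,0,8,0],[0,0,0,12,0.1],[0,2,3,14,0.2],[0,4,6,16,0.3],[0,6,9,18,0.4],[0,8,12,20,0.5],[0,10,15,21,0.6]]
  ]
}}

```text
t: 1.77
eef_pos: [0.3238, -0.4595, 0.4385]
tool_rot: [0.888, 0.459, 0.0, 0.002]
ft_force: [1.2, 0.3, -0.4]
width: 0.092
gripper_force: 0.0
```

>>> {"method": "play_rows", "body": {
  "plan": [
    [[0,1,4,0,0.1],[0,2,7.5,0,0.2],[0,3,11,0,0.3],[0,4,14.5,0,0.4],[0,5,18,0,0.5],[0,6,22,0,0.6],[0,7,26,0,0.6],[0,8,30,0,0.6]]
  ]
}}

```text
t: 2.43
eef_pos: [0.4027, -0.1587, 0.4359]
tool_rot: [0.715, 0.7, -0.0, 0.001]
ft_force: [0.7, -0.9, 0.1]
width: 0.0919
gripper_force: 0.0
```

>>> {"method": "play_rows", "body": {
  "plan": [
    [[0,1,4,0,0],[0,2,7.5,0,0],[0,3,11,0,0],[0,4,14.5,0,0],[0,5,18,0,0],[0,6,22,0,0],[0,7,26,0,0],[0,7,26,0,0]]
  ]
}}

```text
t: 3.1
eef_pos: [0.4723, 0.1077, 0.436]
tool_rot: [0.71, 0.704, 0.002, -0.001]
ft_force: [-2.1, -0.1, -0.2]
width: 0.0922
gripper_force: 0.0
```

Run:
```python
from h import *
ims={}
for c in("scene","top"):
    ims[c]=r.capture(c)
C={}
for t in("stand","saddle","nose","bar","grip","board","tin","keeper","caddy","pepper","tumbler"):
    for c in("scene","top"):
        if t!="keeper":
            C[t,c]=[(d["p"],d["centre"]) for d in r.pinpoint(c,t)]
            print(t,c,[(round(p,2),np.round(q,1).tolist()) for p,q in C[t,c][:3]])
for t in("grip","caddy","stand","board"):
    for c in("scene","top"):
        for i,d in enumerate(r.silhouettes(c,t)[:2]):
            m=d["region"];ys,xs=np.nonzero(m);print("sil",t,c,round(d["p"],2),len(xs),xs.min(),xs.max(),ys.min(),ys.max())
a=ims["scene"][180:290,270:400]; b=ims["top"][180:290,250:380]
save("crop1.png",np.hstack([cv2.resize(x,None,fx=3,fy=4,interpolation=cv2.INTER_CUBIC) for x in(a,b)]))
for c in ims: save(c+"1.png",ims[c])
s=r.state();print(s["t"],s["eef_pos"],s["tool_rot"],s["qpos"],s["ft_force"])
```

```text
stand scene [(0.73, [416.2, 237.9]), (0.57, [325.1, 257.5])]
stand top [(0.63, [308.0, 256.2]), (0.55, [399.4, 267.6])]
saddle scene [(0.91, [331.2, 222.6]), (0.61, [419.2, 212.9]), (0.52, [366.1, 225.3])]
saddle top [(0.96, [409.2, 250.2]), (0.58, [316.5, 230.2])]
nose scene [(0.88, [419.1, 208.9]), (0.68, [333.9, 217.3])]
nose top [(0.81, [315.5, 224.6]), (0.63, [410.6, 248.2])]
bar scene [(0.89, [332.1, 220.6])]
bar top [(0.72, [312.3, 227.5])]
grip scene [(0.7, [334.8, 210.1])]
grip top [(0.83, [314.5, 219.8])]
board scene [(0.85, [198.9, 299.1])]
board top []
tin scene [(0.78, [162.5, 299.0]), (0.7, [362.0, 228.8])]
tin top [(0.92, [167.3, 227.8])]
caddy scene [(0.6, [330.1, 251.3])]
caddy top [(0.85, [309.2, 255.7])]
pepper scene [(0.61, [230.0, 231.7]), (0.32, [161.9, 294.4])]
pepper top []
tumbler scene [(0.91, [365.6, 225.3])]
tumbler top [(0.8, [365.3, 239.1])]
sil grip scene 0.56 785 320 345 199 257
sil grip top 0.66 535 303 324 215 256
sil caddy scene 0.89 878 320 345 199 257
sil caddy top 0.71 492 303 323 215 255
sil stand scene 0.59 1095 302 351 206 270
sil stand top 0.96 804 294 330 210 266
sil stand top 0.84 720 388 415 237 277
sil board scene 0.95 5873 133 259 255 350
sil board top 0.66 4122 148 235 213 273
4.6 [0.47273177 0.09932257 0.43558087] [7.14538551e-01 6.99596069e-01 8.05471790e-07 3.99252691e-06] [ 0.48283741  0.09271554 -0.80542915  1.6547119   0.06755902  1.42287977
 -0.35154463] [ 0.13747994 -0.61036742  0.72432884]
```

View pics/crop1.png

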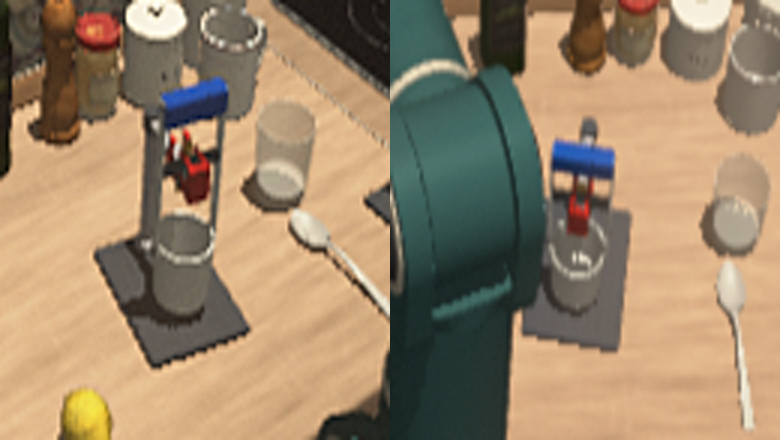

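The crop shows the blue grip as a clear blue block, at scene about (335,205) and top about (315,220). The red nose is below it, and the plate corners are visible. I'll fit the grip box and the yaw.

```bash
cat > fit.py <<'E'
from h import *
from scipy.optimize import least_squares
S={c:cv2.cvtColor(cv2.imread(f"pics/{c}1.png"),cv2.COLOR_BGR2HSV) for c in("scene","top")}
win={"scene":(310,195,355,225),"top":(298,210,332,232)}
stats={};
for c in S:
    x0,y0,x1,y1=win[c];h=S[c]; m=((h[...,0]>100)&(h[...,0]<130)&(h[...,1]>110)).astype(np.uint8);k=np.zeros_like(m);k[y0:y1,x0:x1]=m[y0:y1,x0:x1]
    stats[c]=k; print(c,k.sum())
def desc(k):
    M=cv2.moments(k.astype(np.float32)); a=M["m00"]; return np.array([M["m10"]/a,M["m01"]/a,M["mu20"]/a,M["mu11"]/a,M["mu02"]/a,a])
def box(c,p,s=8):
    x,y,z,w=p;P=[]
    for i in(-.011,.011):
        for j in(-.039,.039):
            for l in(-.014,.014):
                P.append(proj(c,[x+i*np.cos(w)-j*np.sin(w),y+i*np.sin(w)+j*np.cos(w),z+l]))
    H=cv2.convexHull(np.float32(P)); return desc2(H[:,0])
def desc2(H):
    M=cv2.moments(H.astype(np.float32));a=M["m00"]; return np.array([M["m10"]/a,M["m01"]/a,M["mu20"]/a,M["mu11"]/a,M["mu02"]/a,a])
obs={c:desc(stats[c]) for c in S}
W=np.array([2,2,.1,.1,.1,0.01])
for use in(("scene","top"),("scene",),("top",)):
    f=lambda p:np.concatenate([(box(c,p)-obs[c])*W for c in use]+[[(p[2]-.225)*1000]])
    s=min((least_squares(f,[.49,-.21,.225,w],x_scale=[.01,.01,.01,.1],diff_step=1e-3) for w in(-.3,0,.3)),key=lambda s:s.cost); print(use,np.round(s.x,4),round(s.cost,3),np.round(s.fun,2))
E
python3 fit.py
python3 - <<'E'
import sys; sys.path.insert(0,'.')
from h import *
g=lambda c,p:atz(c,p,.006)[:2]
a,b,c=[g("scene",p) for p in((301.7,242.5),(321.7,271),(352.7,261))]
print("plate scene",a,b,c,np.linalg.norm(a-b),np.linalg.norm(c-b),np.arctan2(*(a-b)[::-1]),np.arctan2(*(b-c)[::-1])-np.pi/2)
d,e,f=[g("top",p) for p in((330,232.5),(325,267),(294.5,264.5))]
print("plate top",d,e,f,np.linalg.norm(d-e),np.linalg.norm(e-f),np.arctan2(*(d-e)[::-1]),np.arctan2(*(f-e)[::-1])-np.pi/2)
for n,p,q,z in(("grip",(334.8,210),(314.5,219.8),.225),("bar",(332.1,220.6),(312.3,227.5),.165),("nose",(333.9,217.3),(315.5,224.6),.175),("saddle",(331.2,222.6),(316.5,230.2),.165),("stand",(325.1,257.5),(308,256.2),0),("caddy",(330.1,251.3),(309.2,255.7),.025)):
    print(n,atz("scene",p,z)[:2],atz("top",q,z)[:2])
for n,q,cc,z in(("board",(193,245),"top",0),("board",(198.9,299.1),"scene",0),("tin",(162.5,299),"scene",.022),("tin",(167.3,227.8),"top",.022),("tumbler",(365.6,225.3),"scene",0)):print(n,cc,atz(cc,q,z)[:2])
import cv2
for c in("scene","top"):
    k=max(r.silhouettes(c,"board"),key=lambda d:d["p"])["region"].astype(np.uint8)
    H=cv2.boxPoints(cv2.minAreaRect(np.float32([atz(c,p[0],.022)[:2] for p in cv2.findContours(k,0,1)[0][0]])))
    print("board",c,np.round(H,3).tolist(),H.mean(0))
E
```

```text
scene 173
top 120
plate scene [ 0.61174745 -0.17351653] [ 0.44712803 -0.13778962] [ 0.42652187 -0.26211129] 0.1684516697961614 0.12601781726093556 -0.21371307692365404 -0.16425543661719688
plate top [ 0.58595449 -0.29791407] [ 0.42105861 -0.25989244] [ 0.43856623 -0.14072731] 0.16922261860272736 0.12044435556255736 -0.22661885756030747 -0.14587538969268632
grip [ 0.47223358 -0.19537848] [ 0.49086397 -0.21403165]
bar [ 0.49335349 -0.20750057] [ 0.49995479 -0.20944956]
nose [ 0.49441362 -0.21530305] [ 0.50557034 -0.22158888]
saddle [ 0.48615363 -0.19755807] [ 0.486631  -0.2241313]
stand [ 0.50100318 -0.19715235] [ 0.47837473 -0.19771638]
caddy [ 0.49582158 -0.21389601] [ 0.46449472 -0.20038466]
board top [0.55610375 0.26768375]
board scene [0.56800551 0.26869805]
tin scene [0.61143656 0.37043994]
tin top [0.63263216 0.37583347]
tumbler scene [ 0.56368535 -0.4565183 ]
board scene [[0.414000004529953, 0.4339999854564667], [0.453000009059906, 0.09000000357627869], [0.7039999961853027, 0.11800000071525574], [0.6650000214576721, 0.4620000123977661]] [0.55896115 0.27599272]
board top [[0.412
[... 2116 characters left out ...]
          ~~~~~~~~^^^
    return self.f(x, *self.args, **self.kwargs)
           ~~~~~~^^^^^^^^^^^^^^^^^^^^^^^^^^^^^^
  File "fit.py", line 23, in <lambda>
    f=lambda p:np.concatenate([(box(c,p)-obs[c])*W for c in use]+[[(p[2]-.225)*1000]])
                                ~~~^^^^^
  File "fit.py", line 16, in box
    P.append(proj(c,[x+i*np.cos(w)-j*np.sin(w),y+i*np.sin(w)+j*np.cos(w),z+l]))
             ~~~~^^^^^^^^^^^^^^^^^^^^^^^^^^^^^^^^^^^^^^^^^^^^^^^^^^^^^^^^^^^^^
  File "h.py", line 4, in proj
    c=r.calibration(cam); M=np.linalg.inv(c["world_from_camera"]); p=M[:3,:3]@np.asarray(P,float)+M[:3,3]; q=c["mtx"]@p; return q[:2]/q[2]
ValueError: time passes only in moves, steps and waits
```

```bash
python3 - <<'E'
from cell import r
import pickle
pickle.dump({c:r.calibration(c) for c in("scene","top")},open("cal.pkl","wb"))
E
sed -i 's/^from cell import r$/from cell import r\nimport pickle\nCAL=pickle.load(open("\.\/cal.pkl","rb"))/; s/c=r.calibration(cam)/c=CAL[cam]/' h.py; sed -i 's/f=lambda p/print(use);f=lambda p/' fit.py; python3 fit.py
```

```text
scene 173
top 120
('scene', 'top')
('scene', 'top') [ 0.4928 -0.2119  0.2254 -0.0872] 2.461 [-0.68  0.7   0.74 -0.43  0.49  0.76  0.83  0.05  0.86 -0.22  0.38  0.81
  0.37]
('scene',)
('scene',) [ 0.4943 -0.2148  0.225   0.0232] 0.645 [ 0.   -0.02  0.29 -0.58  0.66  0.67 -0.01]
('top',)
('top',) [ 0.4933 -0.2108  0.225  -0.1874] 0.731 [-0.   -0.01  0.8   0.03  0.42  0.81 -0.01]
```

>>> {"method": "play_rows", "body": {
  "plan": [
    [[0,0.3,-4,0,-0.05],[0,0.5,-8,0,-0.1],[0,0.8,-12,0,-0.15],[0,1,-16,0,-0.18],[0,1.3,-20,0,-0.18],[0,1.6,-24,0,-0.18],[0,1.8,-28,-2,-0.18],[0,2,-31,-4,-0.18]]
  ]
}}

```text
t: 5.37
eef_pos: [0.4931, -0.2138, 0.3964]
tool_rot: [0.775, 0.632, 0.0, 0.002]
ft_force: [0.1, 0.3, -0.9]
width: 0.092
gripper_force: 0.0
```

>>> {"method": "play_rows", "body": {
  "plan": [
    [[0,0,0,-3,0],[0,0,0,-6,0],[0,0,0,-8,0],[0,0,0,-10,0],[0,0,0,-11,0],[0,0,0,-12,0],[0,0,0,-12,0],[0,0,0,-12,0]]
  ]
}}

```text
t: 6.03
eef_pos: [0.493, -0.2107, 0.276]
tool_rot: [0.774, 0.633, 0.0, 0.0]
ft_force: [0.9, -0.6, 0.6]
width: 0.0922
gripper_force: 0.0
```

Run:
```python
from h import *
ims=[r.capture(c) for c in("scene","top")]
save("c2.png",np.hstack([cv2.resize(x,None,fx=3,fy=4,interpolation=cv2.INTER_CUBIC) for x in(ims[0][150:290,270:400],ims[1][150:290,250:380])]))
for c,i in zip(("scene","top"),ims): save(c+"2.png",i)
s=r.state();print(s["t"],s["eef_pos"],s["tool_rot"],s["qpos"],s["ft_force"])
```

```text
6.1333 [ 0.49346975 -0.21083753  0.2768154 ] [7.74495428e-01 6.32578568e-01 4.38845778e-04 9.97325259e-04] [ 7.90841361e-01  2.77051782e-01 -5.36100679e-01  1.79767182e+00
  1.57341173e-01  1.10698740e+00  5.99740555e-05] [ 0.25603298 -0.03265383  0.60465779]
```

View pics/c2.png

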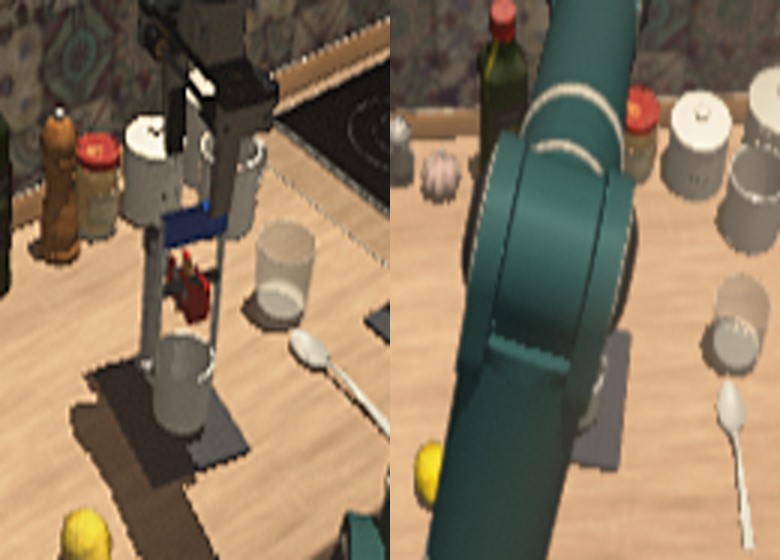

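The fingers straddle the grip: far finger at crop (175,130), near finger at (225,170), grip at (195,225). I'll descend and close gently.

>>> {"method": "play_rows", "body": {
  "plan": [
    [[0,0,0,-1.5,0],[0,0,0,-3,0],[0,0,0,-4,0],[0,0,0,-4.8,0],[0,0,0,-5.4,0],[0,0,0,-5.7,0],[0,0,0,-5.7,0],[0,0,0,-5.7,0]]
  ]
}}

```text
t: 6.8
eef_pos: [0.493, -0.2107, 0.2189]
tool_rot: [0.775, 0.633, 0.0, 0.0]
ft_force: [-0.2, -0.1, -0.1]
width: 0.092
gripper_force: 0.0
```

>>> {"method": "play_rows", "body": {
  "plan": [
    [[0.2,0,0,0,0],[0.3,0,0,0,0],[0.4,0,0,0,0],[0.5,0,0,0,0],[0.56,0,0,0,0],[0.6,0,0,0,0],[0.64,0,0,0,0],[0.66,0,0,0,0]]
  ],
  "squeeze": 4
}}

```text
t: 7.47
eef_pos: [0.4927, -0.2107, 0.2186]
tool_rot: [0.775, 0.633, -0.0, 0.0]
ft_force: [-0.5, -0.1, -0.6]
width: 0.0405
gripper_force: 0.0
```

>>> {"method": "play_rows", "body": {
  "plan": [
    [[0.67,0,0,0,0],[0.68,0,0,0,0],[0.69,0,0,0,0],[0.7,0,0,0,0],[0.7,0,0,0,0],[0.71,0,0,0,0],[0.72,0,0,0,0],[0.72,0,0,0,0]]
  ]
}}

```text
t: 8.13
eef_pos: [0.4927, -0.2107, 0.2186]
tool_rot: [0.775, 0.633, -0.0, 0.0]
ft_force: [0.2, 0.5, 0.5]
width: 0.0255
gripper_force: 0.0
```

>>> {"method": "play_rows", "body": {
  "plan": [
    [[0.73,0,0,0,0],[0.74,0,0,0,0],[0.75,0,0,0,0],[0.76,0,0,0,0],[0.77,0,0,0,0],[0.78,0,0,0,0],[0.78,0,0,0,0],[0.78,0,0,0,0]]
  ]
}}

```text
t: 8.8
eef_pos: [0.4925, -0.2107, 0.2186]
tool_rot: [0.775, 0.633, -0.0, -0.0]
ft_force: [-1.8, 1.0, 0.0]
width: 0.0223
gripper_force: 4.0
```

Grasped: the width is 22 mm, as expected for the grip. I'll firm up the hold, take the weight with a 1 mm lift, then press back slowly.

>>> {"method": "play_rows", "body": {
  "plan": [
    [[0.85,0,0,0,0],[0.9,0,0,0,0],[0.9,0,0,0,0],[0.9,0,0,0,0],[0.9,0,0,0.05,0],[0.9,0,0,0.1,0],[0.9,0,0,0.1,0],[0.9,0,0,0.1,0]]
  ],
  "squeeze": 40
}}

```text
t: 9.47
eef_pos: [0.4927, -0.2105, 0.2193]
tool_rot: [0.774, 0.633, 0.0, -0.0]
ft_force: [0.3, -0.2, -3.8]
width: 0.0217
gripper_force: 40.0
```

>>> {"method": "play_rows", "body": {
  "plan": [
    [[0.9,0.1,-0.02,0,0],[0.9,0.2,-0.04,0,0],[0.9,0.3,-0.06,0,0],[0.9,0.4,-0.08,0,0],[0.9,0.5,-0.1,0,0],[0.9,0.5,-0.1,0,0],[0.9,0.5,-0.1,0,0],[0.9,0.5,-0.1,0,0]]
  ]
}}

```text
t: 10.13
eef_pos: [0.4972, -0.2115, 0.2192]
tool_rot: [0.775, 0.633, -0.0, -0.0]
ft_force: [-3.5, 0.2, -4.9]
width: 0.0216
gripper_force: 40.0
```

>>> {"method": "play_rows", "body": {
  "plan": [
    [[0.9,0.1,-0.02,0,0],[0.9,0.2,-0.04,0,0],[0.9,0.3,-0.06,0,0],[0.9,0.4,-0.08,0,0],[0.9,0.4,-0.08,0,0],[0.9,0.4,-0.08,0,0],[0.9,0.4,-0.08,0,0],[0.9,0.4,-0.08,0,0]]
  ]
}}

```text
t: 10.8
eef_pos: [0.5016, -0.2125, 0.2196]
tool_rot: [0.775, 0.633, -0.0, -0.0]
ft_force: [-4.3, 0.8, -4.0]
width: 0.0218
gripper_force: 40.0
```

>>> {"method": "play_rows", "body": {
  "plan": [
    [[0.9,0,0,0.05,0],[0.9,0,0,0.1,0],[0.9,0,0,0.15,0],[0.9,0,0,0.2,0],[0.9,0,0,0.25,0],[0.9,0,0,0.25,0],[0.9,0,0,0.25,0],[0.9,0,0,0.25,0]]
  ]
}}

```text
t: 11.47
eef_pos: [0.5016, -0.2124, 0.2215]
tool_rot: [0.774, 0.633, 0.0, -0.0]
ft_force: [-2.4, -0.6, -13.4]
width: 0.0218
gripper_force: 40.0
```

Caught after about 2.7 mm of lift, with 9 N extra, so it's still under the nose. I'll lower, go 2 mm on and test again.

>>> {"method": "play_rows", "body": {
  "plan": [
    [[0.9,0,0,-0.13,0],[0.9,0,0,-0.25,0],[0.9,0.1,-0.02,-0.25,0],[0.9,0.2,-0.04,-0.25,0],[0.9,0.2,-0.04,-0.25,0],[0.9,0.2,-0.04,-0.1,0],[0.9,0.2,-0.04,0,0],[0.9,0.2,-0.04,0,0]]
  ]
}}

```text
t: 12.13
eef_pos: [0.5037, -0.2128, 0.2222]
tool_rot: [0.775, 0.633, -0.0, 0.0]
ft_force: [-2.9, 1.0, -2.9]
width: 0.0216
gripper_force: 40.0
```

Free: only the weight shows at 3.5 mm of lift. I'll move 0.7 mm further from the near edge and raise slowly.

>>> {"method": "play_rows", "body": {
  "plan": [
    [[0.9,0.03,-0.01,0,0],[0.9,0.07,-0.01,0,0],[0.9,0.07,-0.01,0.05,0],[0.9,0.07,-0.01,0.1,0],[0.9,0.07,-0.01,0.15,0],[0.9,0.07,-0.01,0.2,0],[0.9,0.07,-0.01,0.25,0],[0.9,0.07,-0.01,0.25,0]]
  ]
}}

```text
t: 12.8
eef_pos: [0.5046, -0.213, 0.2248]
tool_rot: [0.775, 0.633, 0.0, 0.0]
ft_force: [-3.3, 1.1, -4.7]
width: 0.0219
gripper_force: 40.0
```

>>> {"method": "play_rows", "body": {
  "plan": [
    [[0.9,0,0,0.2,0],[0.9,0,0,0.4,0],[0.9,0,0,0.6,0],[0.9,0,0,0.8,0],[0.9,0,0,1.0,0],[0.9,0,0,1.2,0],[0.9,0,0,1.2,0],[0.9,0,0,1.2,0]]
  ]
}}

```text
t: 13.47
eef_pos: [0.5051, -0.2131, 0.2372]
tool_rot: [0.774, 0.633, 0.0, 0.001]
ft_force: [-2.0, -0.2, -2.8]
width: 0.0213
gripper_force: 40.0
```

>>> {"method": "play_rows", "body": {
  "plan": [
    [[0.9,0,0,0.2,0],[0.9,0,0,0.4,0],[0.9,0,0,0.6,0],[0.9,0,0,0.8,0],[0.9,0,0,1.0,0],[0.9,0,0,1.1,0],[0.9,0,0,1.1,0],[0.9,0,0,1.1,0]]
  ]
}}

```text
t: 14.13
eef_pos: [0.5045, -0.213, 0.2477]
tool_rot: [0.774, 0.633, 0.0, 0.0]
ft_force: [-0.1, 0.2, -3.7]
width: 0.0216
gripper_force: 40.0
```

>>> {"method": "play_rows", "body": {
  "plan": [
    [[0.9,-0.5,0.1,0,0],[0.9,-1.5,0.3,0,0],[0.9,-2.5,0.5,0,0],[0.9,-3.5,0.7,0,0],[0.9,-4.5,0.9,0,0],[0.9,-5.5,1.1,0,0],[0.9,-6,1.2,0,0],[0.9,-6,1.2,0,0]]
  ]
}}

```text
t: 14.8
eef_pos: [0.443, -0.2009, 0.2478]
tool_rot: [0.775, 0.632, -0.0, 0.0]
ft_force: [-0.3, 0.6, -3.7]
width: 0.0214
gripper_force: 40.0
```

>>> {"method": "play_rows", "body": {
  "plan": [
    [[0.9,-0.5,0.1,0,0],[0.9,-1.5,0.3,0,0],[0.9,-2.5,0.5,0,0],[0.9,-3.5,0.7,0,0],[0.9,-4.5,0.9,0,0],[0.9,-4.8,1.0,0,0],[0.9,-4.8,1.0,0,0],[0.9,-4.8,1.0,0,0]]
  ]
}}

```text
t: 15.47
eef_pos: [0.3966, -0.1911, 0.2479]
tool_rot: [0.775, 0.632, 0.0, 0.001]
ft_force: [0.3, -0.9, -3.0]
width: 0.0216
gripper_force: 40.0
```

Run:
```python
from h import *
ims=[r.capture(c) for c in("scene","top")]
save("c3.png",np.hstack([cv2.resize(x,None,fx=2,fy=2) for x in(ims[0][130:370,180:380],ims[1][130:370,180:380])]))
s=r.state();print(s["t"],s["eef_pos"],s["qpos"],s["ft_force"])
```

```text
15.5667 [ 0.39694695 -0.1910722   0.24778858] [ 0.88504304  0.12519906 -0.54496132  2.03653279  0.07695382  0.99834536
  0.10088093] [ 0.24342831 -0.10031416 -3.78416759]
```

View pics/c3.png

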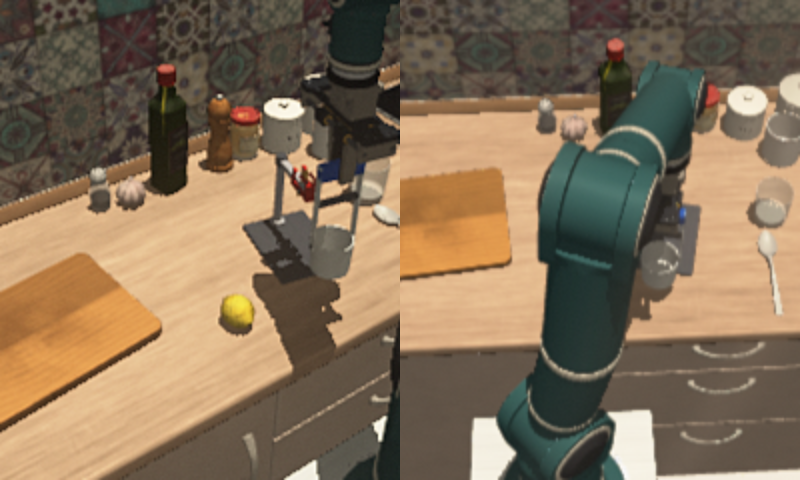

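The caddy is clear in front of the stand, with the pot at scene crop (333,250), and the stand is undisturbed. I'll raise it and carry it over to the board.

>>> {"method": "play_rows", "body": {
  "plan": [
    [[0.9,0,0,1,0],[0.9,0,0,2.5,0],[0.9,0,0.3,4,0],[0.9,0,1,5.5,0],[0.9,0.2,2.5,6.5,0],[0.9,0.5,4.5,7,0],[0.9,1,6.5,7,0],[0.9,1.7,8.5,7,0]]
  ]
}}

```text
t: 16.23
eef_pos: [0.4137, -0.1041, 0.3185]
tool_rot: [0.774, 0.633, 0.0, 0.001]
ft_force: [-0.4, -0.9, -3.6]
width: 0.0215
gripper_force: 40.0
```

>>> {"method": "play_rows", "body": {
  "plan": [
    [[0.9,1,2.5,0,0],[0.9,2,5,0,0],[0.9,3,7.5,0,0],[0.9,4,10,0,0],[0.9,5,12.5,0,0],[0.9,6,15,0,0],[0.9,7,17.5,0,0],[0.9,8,20,0,0]]
  ]
}}

```text
t: 16.9
eef_pos: [0.4935, 0.0963, 0.3181]
tool_rot: [0.774, 0.633, 0.0, -0.0]
ft_force: [0.2, -0.8, -4.2]
width: 0.0219
gripper_force: 40.0
```

>>> {"method": "play_rows", "body": {
  "plan": [
    [[0.9,1,2.5,0,0],[0.9,2,5,0,0],[0.9,3,7,0,0],[0.9,3.8,9,0,0],[0.9,4.3,10.2,0,0],[0.9,4.5,10.6,0,0],[0.9,4.5,10.6,-0.5,0],[0.9,4.5,10.6,-1,0]]
  ]
}}

```text
t: 17.57
eef_pos: [0.5381, 0.1999, 0.3073]
tool_rot: [0.774, 0.633, -0.0, 0.0]
ft_force: [-0.1, 0.3, -4.5]
width: 0.0215
gripper_force: 40.0
```

Run:
```python
from h import *
ims=[r.capture(c) for c in("scene","top")]
save("c4.png",np.hstack([cv2.resize(x,None,fx=2,fy=2) for x in(ims[0][170:370,110:310],ims[1][170:370,110:310])]))
s=r.state();print(s["t"],s["eef_pos"],s["qpos"],s["ft_force"])
```

```text
17.6667 [0.53767827 0.19844406 0.30632893] [ 0.21342823  0.38655095 -0.80933474  1.66105131  0.29484443  1.2240747
 -0.86367146] [ 0.33615513 -0.159617   -2.91103116]
```

View pics/c4.png

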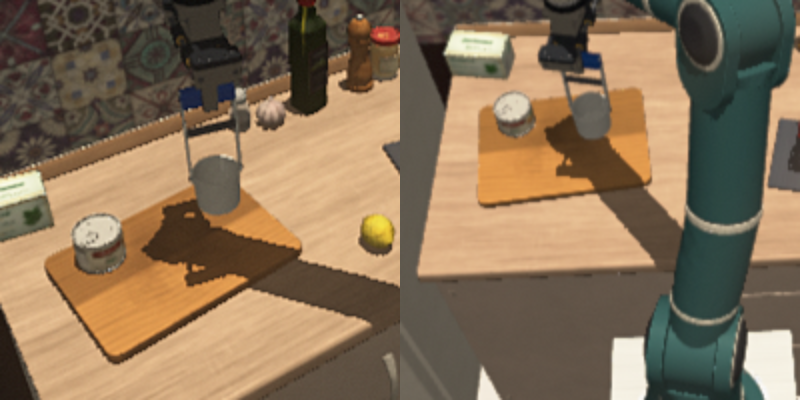

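The caddy hangs upright over the board, well clear of the tin. Now I'll lower it.

>>> {"method": "play_rows", "body": {
  "plan": [
    [[0.9,0,0,-1,0],[0.9,0,0,-2.5,0],[0.9,0,0,-4,0],[0.9,0,0,-5.5,0],[0.9,0,0,-7,0],[0.9,0,0,-8,0],[0.9,0,0,-8.3,0],[0.9,0,0,-8.3,0]]
  ]
}}

```text
t: 18.33
eef_pos: [0.5381, 0.1994, 0.2238]
tool_rot: [0.775, 0.632, -0.001, -0.0]
ft_force: [-0.5, 0.3, -3.4]
width: 0.0217
gripper_force: 40.0
```

>>> {"method": "play_rows", "body": {
  "plan": [
    [[0.9,0,0,-0.06,0],[0.9,0,0,-0.12,0],[0.9,0,0,-0.18,0],[0.9,0,0,-0.24,0],[0.9,0,0,-0.3,0],[0.9,0,0,-0.36,0],[0.9,0,0,-0.4,0],[0.9,0,0,-0.4,0]]
  ]
}}

```text
t: 19.0
eef_pos: [0.5384, 0.2, 0.2205]
tool_rot: [0.774, 0.633, -0.0, 0.0]
ft_force: [0.1, -0.6, -4.4]
width: 0.0218
gripper_force: 40.0
```

>>> {"method": "play_rows", "body": {
  "plan": [
    [[0.9,0,0,-0.05,0],[0.9,0,0,-0.1,0],[0.9,0,0,-0.15,0],[0.9,0,0,-0.2,0],[0.9,0,0,-0.25,0],[0.9,0,0,-0.3,0],[0.9,0,0,-0.3,0],[0.9,0,0,-0.3,0]]
  ]
}}

```text
t: 19.67
eef_pos: [0.5384, 0.2, 0.2175]
tool_rot: [0.774, 0.633, -0.0, -0.0]
ft_force: [-0.3, 0.3, -3.8]
width: 0.0219
gripper_force: 40.0
```

>>> {"method": "play_rows", "body": {
  "plan": [
    [[0.9,0,0,-0.05,0],[0.9,0,0,-0.1,0],[0.9,0,0,-0.1,0],[0.9,0,0,-0.15,0],[0.9,0,0,-0.15,0],[0.9,0,0,-0.15,0],[0.9,0,0,-0.15,0],[0.9,0,0,-0.15,0]]
  ]
}}

```text
t: 20.33
eef_pos: [0.5385, 0.2001, 0.2161]
tool_rot: [0.775, 0.633, 0.0, 0.0]
ft_force: [-0.1, -0.0, -3.9]
width: 0.0218
gripper_force: 40.0
```

>>> {"method": "play_rows", "body": {
  "plan": [
    [[0.9,0,0,-0.04,0],[0.9,0,0,-0.08,0],[0.9,0,0,-0.1,0],[0.9,0,0,-0.12,0],[0.9,0,0,-0.12,0],[0.9,0,0,-0.12,0],[0.9,0,0,-0.12,0],[0.9,0,0,-0.12,0]]
  ]
}}

```text
t: 21.0
eef_pos: [0.5386, 0.2004, 0.2159]
tool_rot: [0.774, 0.633, 0.0, 0.0]
ft_force: [-1.8, -0.6, 4.2]
width: 0.0218
gripper_force: 40.0
```

Contact with the board. I'll ease off slightly and open.

>>> {"method": "play_rows", "body": {
  "plan": [
    [[0.9,0,0,0.03,0],[0.9,0,0,0.04,0],[0.7,0,0,0.04,0],[0.6,0,0,0.04,0],[0.5,0,0,0.04,0],[0.35,0,0,0.04,0],[0.2,0,0,0.04,0],[0.2,0,0,0.04,0]]
  ]
}}

```text
t: 21.67
eef_pos: [0.5384, 0.2, 0.2152]
tool_rot: [0.775, 0.633, -0.0, -0.0]
ft_force: [-0.4, -0.2, 0.1]
width: 0.0588
gripper_force: 0.0
```

>>> {"method": "play_rows", "body": {
  "plan": [
    [[0.2,0,0,0.5,0],[0.2,0,0,1.5,0],[0.2,0,0,3,0],[0.2,0,0,5,0],[0.2,0,0,7.5,0],[0.2,0,0,10,0],[0.2,0,0,12.5,0],[0.2,0,0,15,0]]
  ]
}}

```text
t: 22.33
eef_pos: [0.5382, 0.2003, 0.3677]
tool_rot: [0.774, 0.633, 0.001, 0.0]
ft_force: [0.3, -0.1, 0.2]
width: 0.0736
gripper_force: 0.0
```

Run:
```python
from h import *
ims=[r.capture(c) for c in("scene","top")]
save("c5.png",np.hstack([cv2.resize(x,None,fx=2,fy=2) for x in(ims[0][170:370,110:360],ims[1][170:370,130:280])]))
s=r.state();print(s["t"],s["eef_pos"],s["ft_force"],s["width"])
```

```text
22.4333 [0.53985427 0.20159891 0.37065549] [ 0.20952013 -0.37165501 -0.02682246] 0.07359888420497712
```

View pics/c5.png

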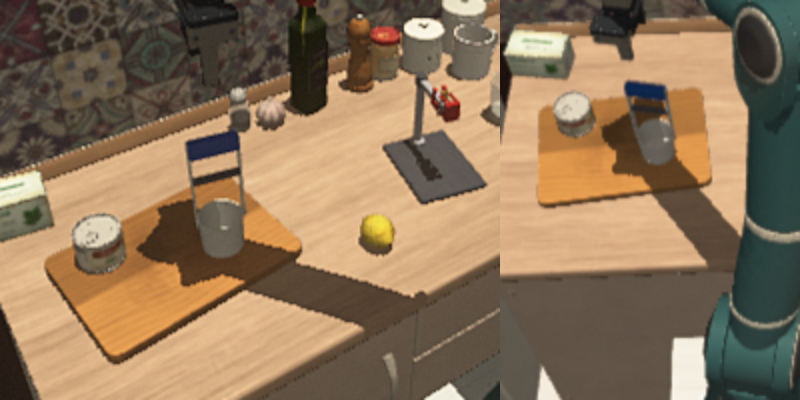

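The caddy stands upright on the board at crop (220,230). The gripper is well clear above it, and the tin and the pepper shaker are in place.

```bash
python3 -c "
from cell import r
print(r.job_done())"
```

```text
the job is handed in; nothing more can be done
None
```

The caddy came off through the slot at about 11 mm of press and stands upright on the chopping board, released; one light test lift caught under the nose first (about 9 N, under the 22 N limit). The job is handed in after about 22 s of robot time, with no verdict shown.

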